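# Put the scanner and carton cutter back in the foam drawer

## Robot

A 6-joint arm with a two-finger parallel gripper is mounted at the origin on the work surface. World frame = base frame: x ahead of the robot, y to its left, z up, the work surface at z = 0. Lengths are in m, angles in degrees, forces in N, time in s.
With the tool pointing down it reaches from about 0.25 to 0.725 m from the base axis. Payload 9.7 kg.
Tool frame: the origin (TCP) lies midway between the tips of the shut fingers; the grasp point (between the pads) lies bot.hold_point_z behind it (bot.hold_point_z is the distance from the TCP to the grasp point, in m); z points along the fingers, y is the line along which they close (so a half turn about z gives the same grasp; the last joint's range is limited). The gripper opens to 85 mm and grips with 20 to 120 N. Pads are 22 mm wide; open, the fingers measure 114 mm over their backs; the gripper's body (76 mm by 85 mm) begins 54 mm behind the grasp point. The pads swing forward as they close: fully open they stand 13 mm farther back than shut.
Start: joints at [-68.526, 4.979, 10.078, 95.1, 0, 90], TCP at [0.201, -0.512, 0.231] pointing down, gripper open.
Joint ranges: [-179.16, 179.16], [-48.56, 103.87], [-65.8, 70.77], [-126.05, 130.52], [-82.76, 87.17], [-180, 180]. Speed limits (degrees/s): [127.2, 127.2, 147.25, 180, 180, 180].

## Interface

Orientations are given as [roll, pitch, yaw] about the fixed x, y, z axes, in that order (R = Rz(yaw) Ry(pitch) Rx(roll)).
In Python, from workcell import bot, camera, camera_model, ticket gives the robot as it stands.
- The arm moves only by the tool send_rows, never from a script. Its argument "targets" is text: rows parted by semicolons, each of 5 numbers parted by spaces: the shift along the tool's x, y, z in mm, then the turn about the tool's z in degrees, then the closure in counts, from 0 (fully open) to 255 (shut). A call has 1 to 20 rows; each row is the pose to reach, as a shift and turn from the pose commanded when the call began, along the tool's axes at that moment; what a row does not reach only later rows make up. A row lasts 1/8 s, in which the tool goes at most 62.5 mm and 10.7 degrees, less where a joint would pass 70% of its speed; a pose out of reach is approached as far as the arm can. A call with a gripper value outside its range is refused whole. The fingers move at their own pace and stop on an object; "newtons" is the grip in N (left out, the last holds). Time passes only in rows, so rows that repeat a pose let the fingers close. It gives the time, the measured TCP pose, the force, the opening and the grip force at its end, in the units of the state.
- bot.get_obs(): the state, without advancing time (a new reading comes with each control period).
- camera(name): name is "side" or "top" or "wrist"; returns the picture (420x560x3 uint8, blue, green, red); there is no depth.
- camera_model(name): a dict with "K" (3x3 intrinsics, pixels), "pose" (4x4, takes a point from camera to world coordinates); the wrist camera has in their place "T_tool_cam" (4x4, takes a point from camera to tool coordinates, whose origin is the TCP and whose axes are the flange's). Camera axes: x right, y down, z forward; pixel columns grow to the right and rows downward; lengths in m; the calibration is good to about 2 mm. A picture is of the moment at which its call begins: read the wrist's pose just before it. camera_model takes no time and is no camera call.
- ticket.job_done(): hands the job in; it is judged then, once.
The state is a dict: "time": time; "q": joint angles; "qd": joint speeds; "joint_efforts": joint torques, N m; "ee_pos": TCP position; "tcp_rot": TCP orientation; "wrist_force": force on the tool from outside, world axes, zero at the start; "torque": the same for the moment, N m; "opening": finger opening in m; "grasp_force": force on a finger pad.
Only numpy, scipy, OpenCV 4.12 (cv2) and the standard library are available. Lean on these libraries where they do the work, as an engineer would, in place of code of your own. Each camera call takes 0.05 s, during which the arm holds its last target. There are 200 camera calls.

## Task

Put the barcode scanner and the carton cutter back into their own cut-outs in the foam of the open drawer, each pressed down fully home and level until it sits on the bottom of its cut-out. Only then push the drawer fully shut, and let go. Leave everything else on the desk where it is.

Things in the scene. Friction and masses are not known exactly. Their poses are not given: they have to be found in the camera images.
- scanner: Pistol-shaped hand-held barcode scanner lying on its side, L-shaped from above, 0.11 to 0.20 kg. Origin on its underside, z up. Grey handle: x from -60 to +26, y from -14 to +14 (28 wide), 30 high. White head across the handle's end: x from +26 to +58, y from -18 to +48, 36 high. Balance point near x = +8, y = +6. Grip the handle across its 28 mm width, near x = 0 to +8.
- cutter: Carton cutter lying flat, L-shaped from above, 0.08 to 0.16 kg, 26 high all over. Origin on its underside, z up. Aluminium handle: x from -62 to +40, y from -11 to +11 (22 wide). Black hooked nose: x from +40 to +64, y from -27 to +11. Balance point near x = +8, y = -2. Grip the handle across its 22 mm width, near x = 0 to +8.
- cabinet: Low grey one-drawer unit fixed to the desk, 260 deep, 266 wide, 68 high. Origin at desk height in the middle of its front face; x points into the unit (away from the robot), y to the left, z up. The drawer slides out of its front along -x. The opening's upper edge is 60 above the desk, so a scanner that is not pressed home catches on it.
- drawer (a joint): How far the drawer is out, in m: 0 is fully shut, 0.21 fully out; it starts 0.175 to 0.20 out. It stays where it is left and needs about 3 to 5 N to slide.
- drawer_front (a point): Centre of the outer face of the drawer's front panel, 34 above the desk; axes as the cabinet's. The panel is 246 wide, 12 thick, from 8 to 60 above the desk; an aluminium finger lip, 90 wide, stands 8 out of it from 40 to 54 above the desk. Push the panel towards +x to shut the drawer. The drawer behind it is filled with dark foam, surface 34 above the desk.
- scanner_pocket (a point): Where the scanner's origin belongs: on the flat bottom of its cut-out, 20 above the desk, 14 below the foam surface; axes as the cabinet's. 100 behind the drawer's front face, 60 left of its middle. Fits only with the scanner's x along this x (head towards the unit, its long side to the left); clearance 2.0 all round, edges bevelled 2.5. Seated, the handle stands 16 and the head 22 above the foam.
- cutter_pocket (a point): Where the cutter's origin belongs: on the flat bottom of its cut-out, 20 above the desk, 14 below the foam surface; axes as the cabinet's. 55 behind the drawer's front face, 45 right of its middle. Fits only with the cutter's x along this y (nose to the left, its hook towards the unit); clearance 2.0 all round, edges bevelled 2.5. Seated, the cutter stands 12 above the foam.
- foam_top (a point): Point on the foam's surface, 34 above the desk, 80 behind the middle of the drawer's front face; axes as the cabinet's. Springy lips in both cut-outs, from about 4 below this surface down, grip the tools: a tool laid in stops on them about 7 above its seat and must be pressed with about 4 to 12 N. A grey tape measure, 58 x 62, fixed in the foam, is centred 62 behind and 55 right of this point, top 52 above the desk.
- marker: white and black marker pen, 100 x 14 x 14, lying between the two tools (mm); to be left alone. Origin at the centre of its underside.
- tape_roll: roll of brown packing tape standing on its flat side, 96 across, 48 high (mm); to be left alone. Origin at the centre of its underside.
- mug: white mug, 80 across, 90 high (mm); to be left alone. Origin at the centre of its underside.
- stapler: black desk stapler, 120 x 34 x 45 (mm); to be left alone. Origin at the centre of its underside.
- note_block: block of white note paper, 76 x 76 x 30 (mm); to be left alone. Origin at the centre of its underside.
- small_carton: small cardboard box, 130 x 100 x 70 (mm); to be left alone. Origin at the centre of its underside.
- notepad: flat paper pad, 100 x 150 x 12, on top of the drawer unit (mm); to be left alone. Origin at the centre of its underside.
Mind the look-alikes: they are no part of the job. What is shaped like the cutter but green is not meant. What is shaped like the scanner but blue or orange is not meant.

How it is judged (in metres and radians):
On the way:
1. scanner and cutter both pressed home in their cut-outs while the drawer is still open (more than 100 mm out) (horizontal distance between scanner and scanner_pocket below 0.004 m and z of scanner in the frame of scanner_pocket between -0.003 and 0.003 m and angle between the x axis of scanner and the x axis of scanner_pocket, either way round below 0.06 rad and angle between each of scanner, cutter's own z axis and vertical below 0.06 rad and horizontal distance between cutter and cutter_pocket below 0.004 m and z of cutter in the frame of cutter_pocket between -0.003 and 0.003 m and angle between the x axis of cutter and the y axis of cutter_pocket, either way round below 0.06 rad and value of joint drawer above 0.1 m), for 0.2 s.
At the end, for the whole second after the job is handed in: Drawer shut to within 8 mm, with the scanner and the cutter at rest in their own cut-outs: within 4 mm sideways and 3 mm in height of the seated place, level and aligned within 0.06 rad (horizontal distance between scanner and scanner_pocket below 0.004 m and z of scanner in the frame of scanner_pocket between -0.003 and 0.003 m and angle between the x axis of scanner and the x axis of scanner_pocket, either way round below 0.06 rad and angle between each of scanner, cutter's own z axis and vertical below 0.06 rad and horizontal distance between cutter and cutter_pocket below 0.004 m and z of cutter in the frame of cutter_pocket between -0.003 and 0.003 m and angle between the x axis of cutter and the y axis of cutter_pocket, either way round below 0.06 rad and value of joint drawer below 0.008 m and linear speed of each of scanner, cutter below 0.02 m/s); the robot touches nothing.
It fails at once if a bystander (marker, tape roll, mug, stapler, note block, small carton, notepad) is shifted by more than 30 mm (distance of any of marker, tape_roll, mug, stapler, note_block, small_carton, notepad from where it was at the start of the episode above 0.03 m).
It also fails if it takes over 72 s, if anything falls off the work surface, if the arm or the gripper's body presses on something with over 40 N, if the wrist force passes 120 N, or if a joint passes its speed limit or range.

## Working session

There is one attempt and no reset: what is moved stays moved. The work goes in short steps, Python scripts to look and compute and a tool call to move; the robot and the scene stay as the last step left them, time stands still between calls to the robot, and variables do not carry over. Pictures are saved under pics/ and viewed, at most 10 in all, crops included, and the job is handed in when it is done.

Besides the shell and the picture viewer there is one more tool, called after "Emit:" as a command line: name --argument value ..., lists and objects as JSON in quotes. send_rows: Moves the arm, as the interface text tells. Its arguments: {"type":"object","properties":{"targets":{"type":"string"},"newtons":{"type":"number"}},"required":["targets"]}

```bash
mkdir -p pics
python3 - <<'E'
from workcell import bot,camera,camera_model
import cv2,numpy as np
for n in("top","side"):
    cv2.imwrite(f"pics/{n}0.png",camera(n)); m=camera_model(n); print(n,np.round(m["K"],1).tolist(),np.round(m["pose"],4).tolist())
print(np.round(camera_model("wrist")["T_tool_cam"],4).tolist(),bot.hold_point_z); print(bot.get_obs())
E
```

```text
top [[443.6, 0.0, 276.1], [0.0, 443.6, 216.9], [0.0, 0.0, 1.0]] [[0.0266, -0.9855, 0.1673, 0.2575], [-0.9996, -0.0265, 0.0026, -0.0033], [0.0018, -0.1673, -0.9859, 1.4712], [0.0, 0.0, 0.0, 1.0]]
side [[472.1, 0.0, 279.0], [0.0, 472.1, 211.0], [0.0, 0.0, 1.0]] [[-0.8925, -0.2959, 0.3405, 0.0541], [-0.451, 0.6025, -0.6585, 0.8727], [-0.0103, -0.7413, -0.6711, 0.9565], [0.0, 0.0, 0.0, 1.0]]
[[-0.0002, -0.9597, -0.2809, 0.0712], [1.0, -0.0001, -0.0004, 0.0003], [0.0003, -0.2809, 0.9597, -0.1432], [0.0, 0.0, 0.0, 1.0]] 0.0187
{'time': 0.1, 'q': array([-6.85253806e+01,  5.00659266e+00,  1.00380362e+01,  9.50993352e+01,
        2.48549204e-03,  9.00010964e+01]), 'qd': array([ 0.16933949, -0.09459109,  0.12080417,  0.08221771, -0.04574275,
       -0.1094028 ]), 'joint_efforts': array([-4.81982488e-05, -5.21565270e+01,  4.65652013e+01,  1.61244784e-02,
        1.11723587e-04,  2.73942891e-05]), 'ee_pos': array([ 0.20128303, -0.51161751,  0.2306584 ]), 'tcp_rot': array([-1.79932108e+02, -2.48419118e-03,  2.14735201e+01]), 'wrist_force': array([ 0.22034712,  0.18185519, -0.02921693]), 'torque': array([ 0.00118178, -0.01486754,  0.00952354]), 'grasp_force': 0.0, 'opening': 0.08502093368414042}
```

View pics/top0.png

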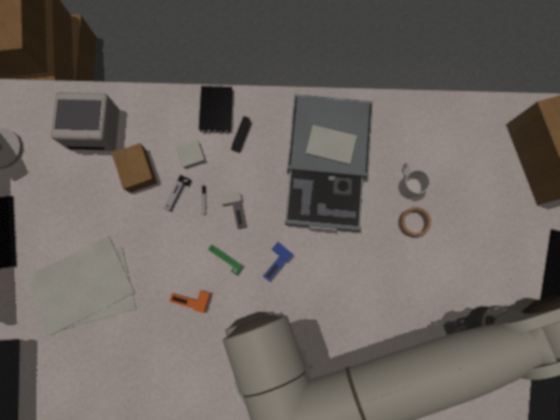

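View pics/side0.png

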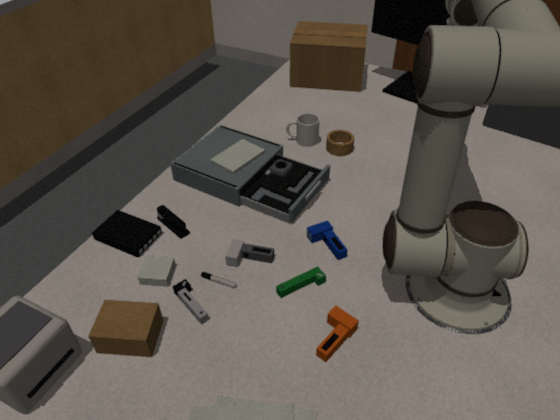

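Candidates in the top picture: scanner-like are grey/white (236,208), blue (278,262) and orange (190,300). Cutter-like are aluminium with a black nose (178,193) and green (226,259). I choose the grey/white scanner and the aluminium cutter. The drawer is open at about (325,200).

```bash
cat > h.py <<'E'
from workcell import bot,camera,camera_model
import cv2,numpy as np
from scipy.spatial.transform import Rotation as Rn
def pose(name):
    m=camera_model(name)
    if name!="wrist": return m["K"],np.array(m["pose"])
    o=bot.get_obs(); T=np.eye(4); T[:3,:3]=Rn.from_euler("xyz",o["tcp_rot"],degrees=True).as_matrix(); T[:3,3]=o["ee_pos"]
    return m["K"],T@np.array(m["T_tool_cam"])
def cast(KP,px,z):
    K,P=KP; px=np.atleast_2d(np.asarray(px,float))
    d=np.c_[px,np.ones(len(px))]@np.linalg.inv(K).T@P[:3,:3].T
    return P[:3,3]+d*((z-P[2,3])/d[:,2])[:,None]
def proj(KP,pts):
    K,P=KP; c=(np.atleast_2d(pts)-P[:3,3])@P[:3,:3]; u=c@np.array(K).T; return u[:,:2]/u[:,2:]
E
python3 - <<'E'
from h import *
im=cv2.imread("pics/top0.png"); kp=pose("top")
c=cv2.resize(im[160:245,150:380],None,fx=3.4,fy=3.4,interpolation=cv2.INTER_CUBIC); cv2.imwrite("pics/crop0.png",c)
for n,p,z in[("scanner handle",(238,215),.03),("scanner head",(233,199),.036),("cutter h",(174,199),.026),("cutter nose",(184,181),.026),("marker",(204,200),.014),("cab front L",(290,171),.068),("cab front R",(369,176),.068),("drawerfront L",(288,221),.06),("R",(360,228),.06)]:
    print(n,np.round(cast(kp,p,z)[0]*1000))
E
```

```text
scanner handle [505. 126.  30.]
scanner head [557. 144.  36.]
cutter h [554. 342.  26.]
cutter nose [616. 312.  26.]
marker [556. 244.  14.]
cab front L [649. -41.  68.]
cab front R [ 639. -299.   68.]
drawerfront L [485. -38.  60.]
R [ 468. -270.   60.]
```

View pics/crop0.png

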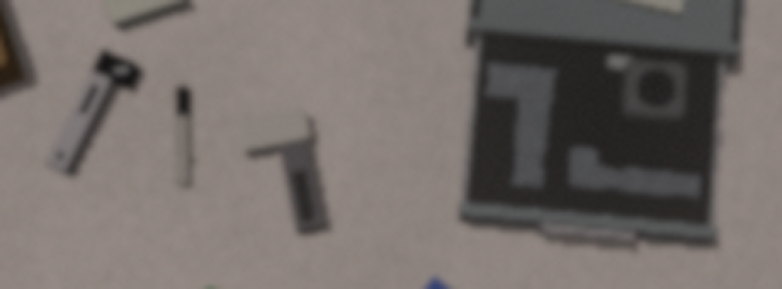

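The crop confirms the choice: the grey handle with the white head is at about (300,170), and the aluminium cutter with its black hook nose is at (90,115). The two cut-outs and the tape measure show in the open drawer. Next I fly over the drawer for a close look.

Emit:
send_rows --targets "410 -222 0 21 0;410 -222 0 21 0;410 -222 0 21 0;410 -222 0 21 0;410 -222 0 21 0;410 -222 0 21 0;410 -222 0 21 0;410 -222 0 21 0;410 -222 0 21 0;410 -222 0 21 0;410 -222 0 21 0"

```text
time: 1.48
ee_pos: [0.501, -0.156, 0.2313]
tcp_rot: [180.0, 0.0, 0.4]
wrist_force: [-0.7, 0.5, -0.6]
opening: 0.0852
grasp_force: 0.0
```

Run:
```python
from h import *
import pickle
kp=pose("wrist"); im=camera("wrist"); cv2.imwrite("pics/w1.png",im); pickle.dump(kp,open("kp1.pkl","wb"))
o=bot.get_obs(); print(o["time"],o["q"].round(1),o["ee_pos"].round(4),o["tcp_rot"].round(2),np.round(kp[0],1))
```

```text
1.525 [-17.3   1.5   6.5  94.9  -0.  162.3] [ 0.501  -0.156   0.2314] [179.99  -0.     0.38] [[375.5   0.  278.5]
 [  0.  375.5 203.9]
 [  0.    0.    1. ]]
```

View pics/w1.png

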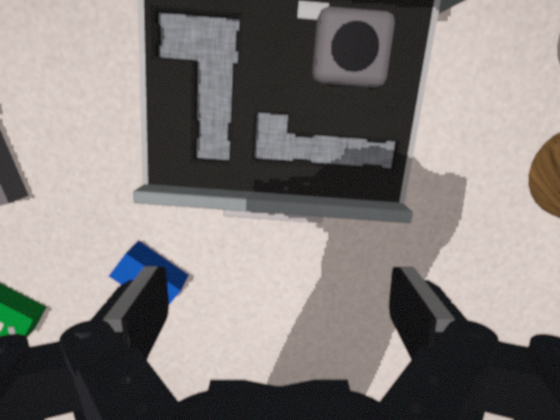

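The wrist picture shows the scanner cut-out at about (160–238, 14–160) and the cutter cut-out at about (256–394, 113–167). The front panel runs from (135,195) to (412,213), and the tape measure is at (353,47). I now measure the panel and the cut-outs.

Run:
```python
from h import *
import pickle
kp=pickle.load(open("kp1.pkl","rb")); im=cv2.imread("pics/w1.png"); g=cv2.cvtColor(im,cv2.COLOR_BGR2GRAY)
roi=np.zeros_like(g); roi[5:182,152:400]=1; roi[:100,295:]=0
th=((g>62)&(roi>0)).astype(np.uint8); th=cv2.morphologyEx(th,cv2.MORPH_OPEN,np.ones((3,3)))
n,l,s,c=cv2.connectedComponentsWithStats(th)
for i in range(1,n):
    if s[i,4]<600: continue
    P=np.argwhere(l==i)[:,::-1]
    print(s[i])
    for z in(.02,.034):
        W=cast(kp,P,z); print(z,"x",np.percentile(W[:,0],[.5,99.5]).round(4),"y",np.percentile(W[:,1],[.5,99.5]).round(4))
print(g[135:180,300],g[135,150:205:3],g[90,185:250:2]);print(g[60:225:3,180]); print(g[180:225:1,300])
print("panel L/R outer top",cast(kp,[[134,198],[411,216]],.06).round(4), "tape",cast(kp,[353,47],.052).round(4))
```

```text
[ 159   13   81  148 6812]
0.02 x [0.5135 0.6375] y [-0.1197 -0.0526]
0.034 x [0.5158 0.6349] y [-0.1211 -0.0567]
[ 255  112  140   56 4255]
0.02 x [0.5086 0.5552] y [-0.2636 -0.1349]
0.034 x [0.5111 0.5559] y [-0.2593 -0.1358]
[ 40  72 109 132 141 144 146 146 143 138 135 136 142 146 144 144 144 144
 144 145 145 143 136 110  71  43  38  31  37  34  39  38  42  42  41  40
  41  40  40  42  39  36  28  24  25] [ 42  43  38  40  40  40  38  39  40  39  42  40  36  41  33  34  37 107
 135] [ 40  38  42  35  28  21  61 125 143 145 147 145 143 142 140 143 143 138
 140 136 142 138 136 111  45  42  44  39  41  41  39  39  39]
[ 42  41  40  39  37  37  39  40  40  36  41  43  41  44  41  42  39  37
  39  43  41  40  43  40  41  42  43  38  41  41  41  40  42  39  39  41
  41  41  38  43  42  41  62  83  84 140 153 154 153 193 211 214 215 215
 212]
[ 25  29  24  22  22  23  25  26  20  25  19  23  24  30  32  58  71  77
  75  79  77  77  83  89  93  96  94  96  95  94  96  95  95  94  96 101
 114 134 160 176 180 184 192 202 207]
panel L/R outer top [[ 0.4848 -0.0308  0.06  ]
 [ 0.4699 -0.2732  0.06  ]] tape [[ 0.6087 -0.215   0.052 ]]
```

```bash
cat > pk.py <<'E'
from h import *
def edge(g,kp,z,start,ends,step,n=30,th=85):
    """scan n lines starting at points between start[0],start[1] (on bright floor), direction step, to first dark crossing; fit line in world"""
    pts=[]
    for t in np.linspace(0,1,n):
        p=np.array(start,float)+t*(np.array(ends,float)-start)
        prev=None
        for k in range(60):
            q=p+k*np.array(step)
            v=cv2.getRectSubPix(g,(1,1),(float(q[0]),float(q[1])))[0,0]
            if v<th and prev is not None and prev>=th:
                pts.append(p+(k-1+(prev-th)/(float(prev)-v))*np.array(step)); break
            prev=float(v)
    W=cast(kp,pts,z)[:,:2]
    for _ in range(3):
        vx,vy,x0,y0=cv2.fitLine(W.astype(np.float32),cv2.DIST_HUBER,0,1e-4,1e-4).ravel()
        r=(W-[x0,y0])@[-vy,vx]; W=W[abs(r)<max(.0015,2*np.median(abs(r)))]
    return np.array([x0,y0]),np.degrees(np.arctan2(vy,vx)),len(W)
E
python3 - <<'E'
from pk import *
import pickle
kp=pickle.load(open("kp1.pkl","rb")); g=cv2.cvtColor(cv2.imread("pics/w1.png"),cv2.COLOR_BGR2GRAY)
E=dict(sc_left=edge(g,kp,.02,(215,70),(212,150),(-1,0)),sc_right=edge(g,kp,.0315,(218,70),(214,150),(1,0)),
sc_end=edge(g,kp,.02,(202,140),(224,140),(0,1)),sc_head=edge(g,kp,.02,(168,40),(230,40),(0,-1)),sc_headleft=edge(g,kp,.02,(185,22),(185,50),(-1,0)),
cu_front=edge(g,kp,.02,(262,150),(325,152),(0,1)),cu_back=edge(g,kp,.0315,(295,150),(340,152),(0,-1)),cu_back2=edge(g,kp,.0315,(345,150),(385,155),(0,-1),th=65),
cu_nose=edge(g,kp,.02,(275,120),(275,155),(-1,0)),cu_tail=edge(g,kp,.02,(380,146),(380,160),(1,0),th=65),cu_noseback=edge(g,kp,.0315,(262,130),(282,130),(0,-1)))
for k,v in E.items(): print(k,v[0].round(4),round(float(v[1]),2),v[2])
# panel outer top edge
E
```

```text
sc_left [ 0.556  -0.0823] -3.31 30
sc_right [ 0.5653 -0.1141] -3.94 24
sc_end [ 0.5128 -0.0947] 86.29 30
sc_head [ 0.6368 -0.0799] 85.88 30
sc_headleft [ 0.6181 -0.0535] -11.22 24
cu_front [ 0.5118 -0.1674] 86.16 22
cu_back [ 0.536  -0.1912] -89.0 30
cu_back2 [ 0.5335 -0.2344] 81.02 30
cu_nose [ 0.5348 -0.1355] -4.45 30
cu_tail [ 0.517 -0.264] -8.4 30
cu_noseback [ 0.5556 -0.1519] 83.78 30
```

The measured edges agree with the given sizes: pocket spacing 45.3/104.4 mm against 45/105. The scanner pocket is at (575.0, -99.4) and the cutter pocket at (522.8, -200.5), with the cabinet yaw at -3.8°. Next I go to look at the tools, with the wrist turned by half a turn because of the q6 range.

Emit:
send_rows --targets "22 -376 0 -90 0;22 -376 0 -90 0;22 -376 0 -90 0;22 -376 0 -90 0;22 -376 0 -90 0;22 -376 0 -90 0;22 -376 0 -90 0;22 -376 0 -90 0;22 -376 0 -100 0;22 -376 0 -184 0;22 -376 0 -184 0;22 -376 0 -184 0;22 -376 0 -184 0;22 -376 0 -184 0;22 -376 0 -184 0;22 -376 0 -184 0;22 -376 0 -184 0;22 -376 0 -184 0;22 -376 0 -184 0"

```text
time: 3.9
ee_pos: [0.5206, 0.2205, 0.2314]
tcp_rot: [180.0, 0.0, -175.8]
wrist_force: [-0.4, -0.5, 0.3]
opening: 0.0854
grasp_force: 0.0
```

Run:
```python
from h import *
import pickle
kp=pose("wrist"); im=camera("wrist"); cv2.imwrite("pics/w2.png",im); pickle.dump(kp,open("kp2.pkl","wb"))
o=bot.get_obs(); print(o["time"],o["q"].round(1),o["ee_pos"].round(4),o["tcp_rot"].round(2))
```

```text
3.95 [23.   7.1 12.4 95.3  0.  18.7] [0.5206 0.2207 0.2314] [ 180.      0.   -175.74]
```

View pics/w2.png

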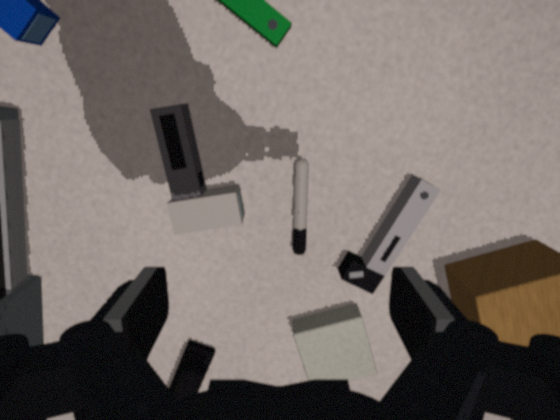

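The scanner handle is at about (178,150) with the white head at (205,210). The cutter handle is at about (405,225) with its black nose at (360,270), and the marker is at (300,205). A zoom follows to choose the edges.

Run:
```python
from h import *
im=cv2.imread("pics/w2.png")
c=np.vstack([cv2.resize(im[95:245,140:255],None,fx=3.4,fy=3.4,interpolation=cv2.INTER_CUBIC)])
d=cv2.resize(im[165:315,330:450],None,fx=3.4,fy=3.4,interpolation=cv2.INTER_CUBIC)
o=np.hstack([c,d]); o=np.clip(o.astype(float)*1.5,0,255).astype(np.uint8); cv2.imwrite("pics/crop2.png",o); print(o.shape)
```

```text
(510, 799, 3)
```

View pics/crop2.png

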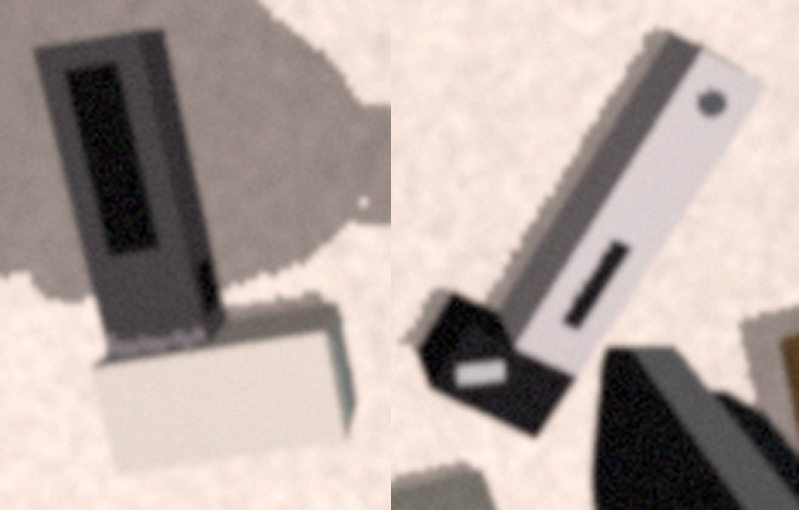

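The zoom shows the scanner's handle top corners at (36,48), (138,37), (208,340) and (108,355). The cutter's handle top corners are at (702,48), (765,82), (575,378) and (515,350). I cast these at their top heights.

Run:
```python
from h import *
import pickle
kp=pickle.load(open("kp2.pkl","rb"))
S=lambda p:np.array(p)/3.4+[140,95]
C=lambda p:(np.array(p)-[391,0])/3.4+[330,165]
f=lambda A:A[:,:2]
s=f(cast(kp,S([[36,48],[138,37],[208,340],[108,355]]),.03)); h=f(cast(kp,S([[95,365],[330,332],[349,437],[118,472]]),.036))
c=f(cast(kp,C([[702,48],[765,82],[575,378],[515,350]]),.026)); n=f(cast(kp,C([[537,437],[575,378]]),.026))
ang=lambda v:np.degrees(np.arctan2(v[1],v[0]))
for nm,q in(("sc",s),("cu",c)):
    print(nm,(q*1000).round(1).tolist(),"sides",[round(float(np.linalg.norm(q[i]-q[i-1])*1000),1) for i in range(4)],"ang",round(ang(q[3]-q[0]),2),round(ang(q[2]-q[1]),2),"width dir",round(ang(q[1]-q[0]),2))
print("head",(h*1000).round(1).tolist(),[round(ang(h[1]-h[0]),2),round(ang(h[2]-h[3]),2)],[round(float(np.linalg.norm(h[i]-h[i-1])*1000),1) for i in range(4)])
def org(q,a,x0,w=None):
    e=np.array([np.cos(a),np.sin(a)]); return (q[0]+q[1])/2-e*x0, ((q[0]+q[1]+q[2]+q[3])/4)
a=np.radians((ang(s[3]-s[0])+ang(s[2]-s[1]))/2); print("scanner org",org(s,a,-.060)[0].round(4),np.degrees(a).round(2))
e=np.array([np.cos(a),np.sin(a)]);p=np.array([-e[1],e[0]]); o=org(s,a,-.06)[0]; print("head local",[((q-o)@np.c_[e,p]*1000).round(1).tolist() for q in h])
a=np.radians((ang(c[3]-c[0])+ang(c[2]-c[1]))/2); o=org(c,a,-.062)[0]; print("cutter org",o.round(4),np.degrees(a).round(2))
e=np.array([np.cos(a),np.sin(a)]);p=np.array([-e[1],e[0]]);print("cu local",[((q-o)@np.c_[e,p]*1000).round(1).tolist() for q in list(c)+list(n)])
```

```text
sc [[470.6, 102.4], [465.9, 129.1], [546.6, 148.6], [553.0, 120.7]] sides [84.4, 27.1, 83.0, 28.6] ang 12.51 13.6 width dir 100.13
cu [[516.7, 356.1], [525.1, 375.5], [620.2, 336.2], [612.3, 316.9]] sides [103.3, 21.2, 102.9, 20.9] ang -22.28 -22.44 width dir 66.7
head [[554.3, 118.7], [540.1, 183.0], [570.2, 189.6], [585.4, 124.9]] [np.float64(102.43), np.float64(103.28)] [31.8, 65.8, 30.8, 66.5]
scanner org [0.5267 0.1293] 13.05
head local [[24.5, -16.5], [25.2, 49.3], [56.0, 49.0], [56.3, -17.5]]
cutter org [0.5782 0.3422] -22.36
cu local [[-62.2, -10.6], [-61.8, 10.6], [41.1, 10.4], [41.2, -10.4], [63.4, 10.4], [41.1, 10.4]]
```

Emit:
send_rows --targets "-3 -91 120 -8.5 0;-3 -91 120 -8.5 0;-3 -91 120 -8.5 0;-3 -91 170 -8.5 0;-3 -91 217 -8.5 0;-3 -91 217 -8.5 0;-3 -91 217 -8.5 255;-3 -91 217 -8.5 255;-3 -91 217 -8.5 255;-3 -91 217 -8.5 255;-3 -91 217 -8.5 255;-3 -91 217 -8.5 255;-3 -91 217 -8.5 255" --newtons 60

```text
time: 5.58
ee_pos: [0.5315, 0.1308, 0.0159]
tcp_rot: [180.0, 0.1, -167.0]
wrist_force: [-0.9, 0.2, 6.6]
opening: 0.0267
grasp_force: 61.0
```

Emit:
send_rows --targets "0 0 -50 0 255;0 0 -115 0 255;4 -236 -115 17 255;4 -236 -115 17 255;4 -236 -115 17 255;4 -236 -115 17 255;4 -236 -115 17 255;4 -236 -115 17 255;4 -236 -115 17 255;4 -236 -115 17 255"

```text
time: 6.82
ee_pos: [0.5797, -0.0993, 0.1295]
tcp_rot: [180.0, 0.0, 176.1]
wrist_force: [0.8, 0.7, -0.3]
opening: 0.0261
grasp_force: 59.9
```

Run:
```python
from h import *
import pickle
kp=pose("wrist"); im=camera("wrist"); cv2.imwrite("pics/w3.png",im); pickle.dump(kp,open("kp3.pkl","wb"))
o=bot.get_obs(); print(o["time"],o["ee_pos"].round(4),o["tcp_rot"].round(2),o["opening"],o["wrist_force"].round(2))
```

```text
6.875 [ 0.5797 -0.0994  0.1295] [1.8000e+02 1.0000e-02 1.7606e+02] 0.026139552203247606 [ 0.3  -0.5  -0.94]
```

View pics/w3.png

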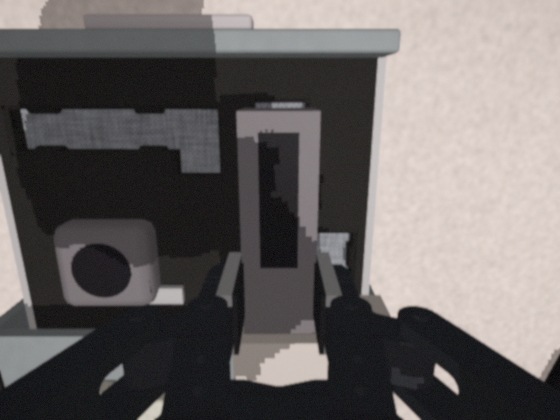

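The held handle spans x 237–321 px with its end at row 110. The cutter cut-out is at (25–220, 108–172), and the scanner cut-out shows behind the end at row 104 and at (320–350, 235). I measure how the held scanner lies against the pocket with this same camera pose.

Run:
```python
from pk import *
import pickle
kp=pickle.load(open("kp3.pkl","rb")); g=cv2.cvtColor(cv2.imread("pics/w3.png"),cv2.COLOR_BGR2GRAY)
E=dict(cu_front=edge(g,kp,.02,(65,130),(130,130),(0,-1),th=65),cu_front2=edge(g,kp,.02,(180,130),(215,130),(0,-1),th=65),cu_back=edge(g,kp,.02,(65,130),(130,130),(0,1),th=65),cu_noseback=edge(g,kp,.02,(188,140),(214,140),(0,1),th=65),
cu_tail=edge(g,kp,.02,(40,118),(40,142),(-1,0),th=65),cu_nose=edge(g,kp,.0315,(200,115),(200,165),(1,0),th=65),
sc_end=edge(g,kp,.02,(258,106),(300,106),(0,-1),th=75),sc_headfront=edge(g,kp,.02,(325,245),(343,245),(0,-1),th=65),sc_headleft=edge(g,kp,.02,(330,238),(330,260),(1,0),th=65))
a=np.radians(-3.8); ex=np.array([np.cos(a),np.sin(a)]);ey=np.array([-ex[1],ex[0]])
for k,v in E.items(): print(k,(v[0]*1000).round(1),round(float(v[1]),2),v[2],"local",(v[0]@ex*1000).round(1),(v[0]@ey*1000).round(1))
H=cast(kp,[[237.5,112],[321,112],[318,250],[243.5,250]],.1436)[:,:2]; print("handle",(H*1000).round(1).tolist(),"local",(H@np.c_[ex,ey]*1000).round(1).tolist())
print(g[120,225:250],g[120,312:330],g[98:120,250], g[98:120,285])
```

```text
cu_front [ 509.3 -216.9] 86.1 30 local 522.5 -182.7
cu_front2 [ 513.9 -151.1] 84.95 30 local 522.7 -116.8
cu_back [ 535.1 -213.5] 85.74 29 local 548.1 -177.6
cu_noseback [ 555.7 -152.2] 85.33 30 local 564.5 -115.1
cu_tail [ 518.3 -264.5] -0.31 30 local 534.7 -229.6
cu_nose [ 533.9 -134.9] -3.88 30 local 541.6 -99.2
sc_end [513.4 -97.4] 89.43 30 local 518.7 -63.1
sc_headfront [605.5 -61.4] 86.59 30 local 608.3 -21.2
sc_headleft [620.4 -53.5] -3.81 26 local 622.6 -12.3
handle [[513.1, -108.7], [515.0, -80.9], [564.8, -83.9], [562.9, -111.5]] local [[519.1, -74.5], [519.2, -46.6], [569.1, -46.2], [569.0, -73.9]]
[ 28  26  24  25  27  27  24  23  29  30  43  82 116 127 131 129 130 132
 131 130 130 130 131 131 131] [133 134 133 133 133 134 131 123  98  66  45  39  41  45  41  43  44  44] [ 26  25  24  22  16  24  23  18  30  40  53  65  86 110 125 131 132 131
 131 131 130 131] [ 37  36  35  56  90 121 138 140 132 115  93  76  88 109 127 132 132 132
 132 132 132 132]
```

The held scanner is 1–2 mm short along the pocket's x and within 0.5 mm sideways. I lower it with a 1.5 mm correction down to the lips.

Emit:
send_rows --targets "-1.5 0 0 0 255;-1.5 0 50 0 255;-1.5 0 72 0 255;-1.5 0 78 0 255;-1.5 0 82 0 255;-1.5 0 84 0 255;-1.5 0 84 0 255"

```text
time: 7.75
ee_pos: [0.582, -0.1002, 0.0466]
tcp_rot: [180.0, 0.1, 176.0]
wrist_force: [0.7, 2.4, 2.7]
opening: 0.0268
grasp_force: 60.5
```

Emit:
send_rows --targets "0 0 4 0 255;0 0 7 0 255;0 0 10 0 255;0 0 11 0 255;0 0 12 0 255;0 0 12 0 255"

```text
time: 8.5
ee_pos: [0.5825, -0.1001, 0.0359]
tcp_rot: [180.0, 0.2, 176.0]
wrist_force: [-1.7, 7.2, 18.0]
opening: 0.0267
grasp_force: 62.3
```

Emit:
send_rows --targets "0 0 12 0 80;0 0 12 0 80;0 0 12 0 80;0 0 12 0 80;0 0 -30 0 80;0 0 -90 0 80;0 0 -150 0 80;0 0 -190 0 80;0 0 -190 0 80"

```text
time: 9.62
ee_pos: [0.5822, -0.1013, 0.2267]
tcp_rot: [-179.9, 0.3, 175.9]
wrist_force: [-0.3, 0.3, -0.7]
opening: 0.0586
grasp_force: 0.0
```

Run:
```python
from h import *
import pickle
kp=pose("wrist"); im=camera("wrist"); cv2.imwrite("pics/w4.png",im); pickle.dump(kp,open("kp4.pkl","wb"))
o=bot.get_obs(); print(o["time"],o["ee_pos"].round(4),o["tcp_rot"].round(2),o["opening"],o["q"].round(1))
# expected corners of seated scanner
a=np.radians(-3.8); ex=np.array([np.cos(a),np.sin(a)]);ey=np.array([-ex[1],ex[0]]); O=.5803*ex-.0610*ey
for n,L in(("handle",[(-60,-14,50),(-60,14,50),(26,14,50),(26,-14,50)]),("head",[(26,48,56),(58,48,56),(58,-18,56),(26,-18,56)])):
    print(n,proj(kp,[[*(O+x*1e-3*ex+y*1e-3*ey),z*1e-3] for x,y,z in L]).round(1).tolist())
c=cv2.resize(im[20:300,150:420],None,fx=2.1,fy=2.1); cv2.imwrite("pics/w4c.png",c)
```

```text
9.675 [ 0.5817 -0.1011  0.2242] [-1.7993e+02  1.2000e-01  1.7595e+02] 0.05850793175851291 [-9.8 10.4 15.3 94.8 -0.1 -5.8]
handle [[263.5, 98.1], [297.7, 97.9], [296.7, 198.9], [265.1, 199.1]]
head [[336.2, 200.7], [334.8, 235.1], [260.9, 235.4], [260.2, 201.0]]
```

View pics/w4c.png

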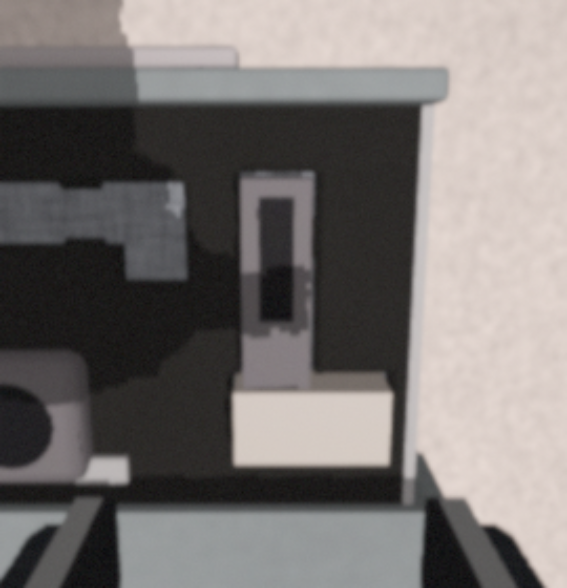

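The scanner sits square in its cut-out, with the head at crop (232–391, 391–466). The rows sit about 5 px beyond what I predicted, so the drawer may have slid slightly. I check the cutter pocket and head in this picture.

Run:
```python
from pk import *
o=bot.get_obs(); kp=pose("wrist"); im=camera("wrist"); g=cv2.cvtColor(im,cv2.COLOR_BGR2GRAY); cv2.imwrite("pics/w5.png",im)
print(o["time"],o["ee_pos"].round(4),o["tcp_rot"].round(2))
E=dict(cu_front=edge(g,kp,.02,(95,120),(170,120),(0,-1),th=65),cu_back=edge(g,kp,.02,(95,120),(170,120),(0,1),th=65),cu_noseback=edge(g,kp,.02,(213,130),(236,130),(0,1),th=65),
cu_tail=edge(g,kp,.02,(110,112),(110,130),(-1,0),th=65),cu_nose=edge(g,kp,.0315,(218,112),(218,145),(1,0),th=65),
head_back=edge(g,kp,.056,(265,225),(332,225),(0,1),th=130),head_left=edge(g,kp,.056,(310,212),(310,237),(1,0),th=130),head_right=edge(g,kp,.056,(300,212),(300,237),(-1,0),th=130),
h_left=edge(g,kp,.05,(294,110),(293,140),(1,0),th=80),h_right=edge(g,kp,.05,(269,110),(270,140),(-1,0),th=80))
a=np.radians(-3.8); ex=np.array([np.cos(a),np.sin(a)]);ey=np.array([-ex[1],ex[0]])
for k,v in E.items(): print(k,(v[0]*1000).round(1),round(float(v[1]),2),v[2],"local",(v[0]@ex*1000).round(1),(v[0]@ey*1000).round(1))
```

```text
9.675 [ 0.5817 -0.1011  0.2242] [-1.7993e+02  1.2000e-01  1.7595e+02]
cu_front [ 514.9 -224.3] 88.85 27 local 528.6 -189.7
cu_back [ 538.6 -229. ] 84.14 28 local 552.6 -192.8
cu_noseback [ 560.8 -148.4] 85.55 30 local 569.4 -110.9
cu_tail [ 522.4 -264.1] -4.58 29 local 538.7 -228.9
cu_nose [ 538.4 -134.8] -5.9 30 local 546.2 -98.8
head_back [639.6 -91.9] 86.02 30 local 644.3 -49.3
head_left [622.8 -53.8] -3.7 30 local 625.0 -12.4
head_right [ 616.1 -120.4] -4.44 30 local 622.7 -79.3
h_left [538.8 -81.9] -5.32 30 local 543.0 -46.0
h_right [ 534.5 -110.6] -3.58 30 local 540.6 -74.9
```

The drawer slid in about 5 mm during pressing. The cutter pocket is now at local (540.4, -165), and the scanner is still right in its pocket. Next I fetch the cutter.

Emit:
send_rows --targets "31 441 0 18 115;31 441 0 18 115;31 441 0 18 115;31 441 0 18 115;31 441 0 18 115;31 441 0 18 115;31 441 0 18 115;31 441 0 18 115;31 441 0 18 115;31 441 0 18 115;31 441 0 18 115"

```text
time: 11.1
ee_pos: [0.5816, 0.3401, 0.2237]
tcp_rot: [180.0, 0.0, 157.9]
wrist_force: [0.2, 0.5, -0.4]
opening: 0.0468
grasp_force: 0.0
```

Run:
```python
from h import *
kp=pose("wrist"); im=camera("wrist"); cv2.imwrite("pics/w6.png",im)
o=bot.get_obs(); print(o["time"],o["ee_pos"].round(4),o["tcp_rot"].round(2),o["opening"],o["q"].round(1))
g=cv2.cvtColor(im,cv2.COLOR_BGR2GRAY)
a=np.radians(-22.36); e=np.array([np.cos(a),np.sin(a)]);p=np.array([-e[1],e[0]]); O=np.array([.5782,.3422])
P=proj(kp,[[*(O+x*1e-3*e+y*1e-3*p),.026] for x,y in[(-62,-11),(-62,11),(40,11),(40,-11),(64,11)]]); print(P.round(1).tolist())
hsv=cv2.cvtColor(im,cv2.COLOR_BGR2HSV)
for q in P[:4]: cv2.circle(im,tuple(int(round(v)) for v in q),2,(0,0,255),-1)
cv2.imwrite("pics/w6c.png",cv2.resize(im[60:360,150:430],None,fx=2,fy=2))
```

```text
11.15 [0.5816 0.3404 0.2237] [1.7998e+02 2.0000e-02 1.5788e+02] 0.04723175677739968 [30.3 23.1 30.9 97.8 -0.  52.5]
[[267.2, 100.4], [292.3, 100.5], [290.8, 211.6], [267.7, 211.6], [290.5, 235.2]]
```

View pics/w6c.png

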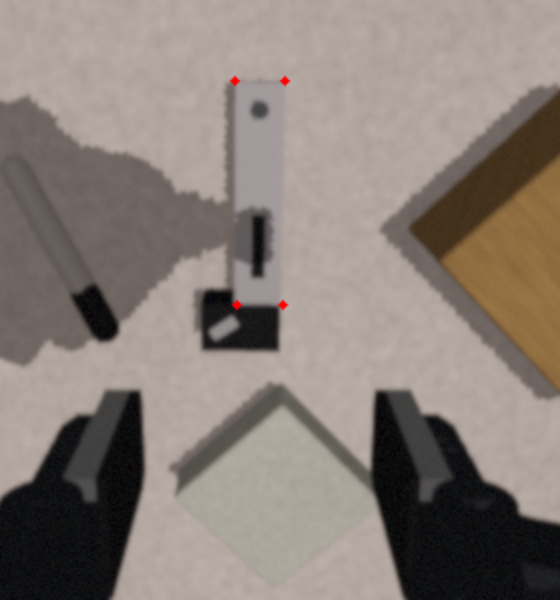

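The red marks fall on the cutter's handle corners to a pixel, and the carton and marker are clear of the fingers. I descend and grip.

Emit:
send_rows --targets "0 0 60 0 115;0 0 120 0 115;0 0 170 0 115;0 0 200 0 115;0 0 210 0 115;0 0 210 0 115;0 0 210 0 255;0 0 210 0 255;0 0 210 0 255;0 0 210 0 255;0 0 210 0 255"

```text
time: 12.52
ee_pos: [0.5822, 0.3422, 0.0155]
tcp_rot: [179.9, 0.1, 158.0]
wrist_force: [-0.9, -0.4, 6.4]
opening: 0.0201
grasp_force: 60.7
```

Emit:
send_rows --targets "0 0 -50 0 255;0 0 -116 0 255;-152 -520 -116 -60 255;-152 -520 -116 -60 255;-152 -520 -116 -60 255;-152 -520 -116 -60 255;-152 -520 -116 -60 255;-152 -520 -116 -60 255;-152 -520 -116 -108 255;-152 -520 -116 -108 255;-152 -520 -116 -108 255;-152 -520 -116 -108 255;-152 -520 -116 -108 255;-152 -520 -116 -108 255;-152 -520 -116 -108 255"

```text
time: 14.4
ee_pos: [0.5272, -0.1972, 0.1296]
tcp_rot: [-180.0, -0.0, -94.2]
wrist_force: [-0.2, -0.3, -2.2]
opening: 0.0201
grasp_force: 59.8
```

Run:
```python
from h import *
import pickle
kp=pose("wrist"); im=camera("wrist"); cv2.imwrite("pics/w7.png",im); pickle.dump(kp,open("kp7.pkl","wb"))
o=bot.get_obs(); print(o["time"],o["ee_pos"].round(4),o["tcp_rot"].round(2),o["opening"],o["wrist_force"].round(2),o["q"].round(1))
```

```text
14.45 [ 0.5272 -0.1972  0.1295] [-179.98   -0.    -94.14] 0.019947171737687286 [-0.18  1.07 -1.27] [ -20.5    5.9   -0.2   83.9    0.  -106.4]
```

View pics/w7.png

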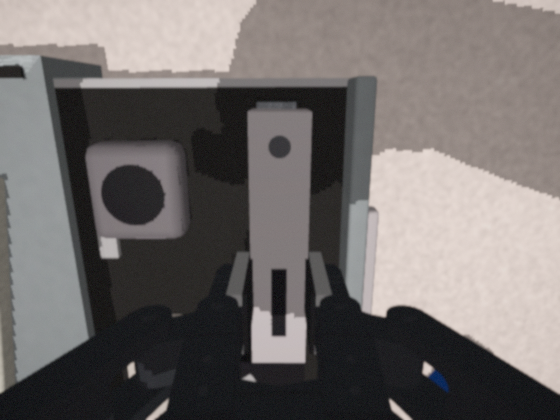

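The held cutter spans x 248–311 px with its end at row 109. Its pocket's tail end peeks out at (257–296, 102–108). I compare the two.

Run:
```python
from pk import *
import pickle
kp=pickle.load(open("kp7.pkl","rb")); g=cv2.cvtColor(cv2.imread("pics/w7.png"),cv2.COLOR_BGR2GRAY)
a=np.radians(-3.8); ex=np.array([np.cos(a),np.sin(a)]);ey=np.array([-ex[1],ex[0]])
print("row105",g[105,250:303]); print("col270",g[96:118,270],"row130",g[130,242:256],g[130,304:318],"row220",g[220,242:258],g[220,300:316])
zt=.1295+.0105
def L(px,z): return (cast(kp,px,z)[:,:2]@np.c_[ex,ey]*1000).round(1).tolist()
E=dict(tail=edge(g,kp,.02,(262,105),(292,105),(0,-1),n=15,th=65))
for k,v in E.items(): print(k,(v[0]@ex*1000).round(1),(v[0]@ey*1000).round(1),v[2])
h={"hl":edge(g,kp,zt,(262,125),(262,225),(-1,0),th=75),"hr":edge(g,kp,zt,(300,125),(300,225),(1,0),th=75),"hend":edge(g,kp,zt,(255,125),(305,125),(0,-1),th=80)}
for k,v in h.items(): print(k,round(float(v[1]),2),(v[0]@ex*1000).round(1),(v[0]@ey*1000).round(1),v[2])
print("pocket sides",L([[257,105],[296,105]],.02),"panel inner/outer top",L([[347,150],[376,150]],.06))
```

```text
row105 [21 22 24 20 25 35 57 72 77 84 85 85 86 84 86 86 86 87 91 93 92 94 88 87
 89 92 92 92 93 93 96 95 88 84 83 85 85 85 81 83 83 84 87 91 87 80 58 35
 28 22 24 25 25]
col270 [ 22  23  26  21  30  52  74  89  97  92  92  94  97  97 103 112 119 125
 125 125 124 125] row130 [ 30  26  28  22  37  75 110 124 126 127 126 124 125 127] [123 125 128 125 126 123 115  89  51  28  30  16  21  29] row220 [ 42  41  43  42  41  43  57  87 111 124 124 125 125 124 125 124] [124 125 125 124 124 125 125 122 109  77  51  42  44  43  43  40]
tail 539.9 -228.7 15
hl 85.41 549.8 -206.6 30
hr 85.72 527.3 -203.8 30
hend -8.54 536.4 -230.4 28
pocket sides [[552.7, -226.8], [527.3, -226.6]] panel inner/outer top [[500.0, -202.9], [483.5, -202.8]]
```

Emit:
send_rows --targets "-1 -1.5 0 -0.5 255;-1 -1.5 50 -0.5 255;-1 -1.5 72 -0.5 255;-1 -1.5 78 -0.5 255;-1 -1.5 82 -0.5 255;-1 -1.5 84 -0.5 255;-1 -1.5 84 -0.5 255"

```text
time: 15.32
ee_pos: [0.529, -0.1966, 0.046]
tcp_rot: [-179.9, -0.0, -93.5]
wrist_force: [0.3, -0.3, -1.3]
opening: 0.0197
grasp_force: 59.7
```

Entered with no contact force: the underside is about 3.5 mm below the foam surface. I press it home.

Emit:
send_rows --targets "0 0 4 0 255;0 0 7 0 255;0 0 10 0 255;0 0 11 0 255;0 0 12 0 255;0 0 12 0 255"

```text
time: 16.08
ee_pos: [0.5298, -0.1967, 0.0354]
tcp_rot: [-179.8, -0.0, -93.5]
wrist_force: [-3.3, 1.2, 16.5]
opening: 0.0199
grasp_force: 61.9
```

Emit:
send_rows --targets "0 0 12 0 130;0 0 12 0 130;0 0 12 0 130;0 0 -30 0 130;0 0 -90 0 130;0 0 -150 0 130;0 0 -188 0 130;0 0 -188 0 255;0 0 -188 0 255"

```text
time: 17.2
ee_pos: [0.5286, -0.1964, 0.2201]
tcp_rot: [179.9, 0.0, -93.5]
wrist_force: [0.4, -0.2, -0.8]
opening: 0.006
grasp_force: 0.0
```

Run:
```python
from h import *
import pickle
kp=pose("wrist"); im=camera("wrist"); cv2.imwrite("pics/w8.png",im); pickle.dump(kp,open("kp8.pkl","wb"))
o=bot.get_obs(); print(o["time"],o["ee_pos"].round(4),o["tcp_rot"].round(2),o["opening"],o["wrist_force"].round(2),o["q"].round(1))
```

```text
17.25 [ 0.5283 -0.1964  0.2196] [ 1.7988e+02  4.0000e-02 -9.3530e+01] 0.00033756105579868696 [-0.52  0.6  -0.94] [ -20.4    6.8   10.7   94.1    0.  -106.9]
```

View pics/w8.png

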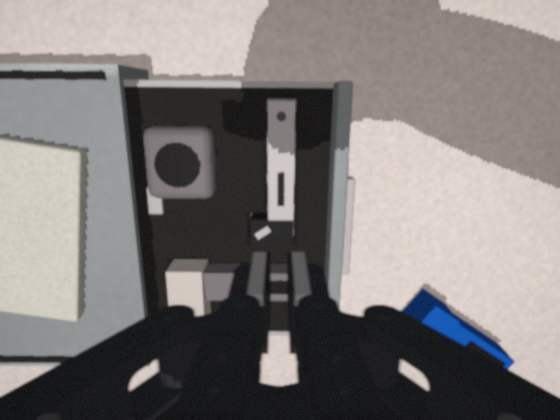

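The cutter lies in its cut-out at (266–297, 98–243), and the scanner is in its own at (165–300, 260–310). As a press check, I push the shut fingertips onto the cutter, whose top must be at 46 mm.

Emit:
send_rows --targets "0 0 60 0 255;0 0 120 0 255;0 0 160 0 255;0 0 170 0 255;0 0 173 0 255;0 0 175 0 255;0 0 177 0 255;0 0 177 0 255"

```text
time: 18.25
ee_pos: [0.5297, -0.1968, 0.0461]
tcp_rot: [-179.8, -0.0, -93.5]
wrist_force: [0.2, -0.5, 4.9]
opening: 0.0001
grasp_force: 2.4
```

The cutter is at 46.1 mm, so it is fully home. I repeat the check on the scanner handle, whose top must be at 50 mm.

Emit:
send_rows --targets "0 0 -45 0 255;-101 -47.5 -45 0 255;-101 -47.5 -45 0 255;-101 -47.5 -45 0 255;-101 -47.5 -20 0 255;-101 -47.5 -10 0 255;-101 -47.5 -6 0 255;-101 -47.5 -4 0 255;-101 -47.5 -4 0 255"

```text
time: 19.38
ee_pos: [0.5828, -0.0992, 0.0501]
tcp_rot: [-179.9, -0.0, -93.6]
wrist_force: [-0.8, -0.8, 5.4]
opening: -0.0002
grasp_force: 2.6
```

Both tools are home (46.1 and 50.1 mm). Now I go round to the front panel and start pushing.

Emit:
send_rows --targets "0 0 -40 0 255;0 0 -75 0 255;59 153 -75 0 255;59 153 -75 0 255;59 153 -75 0 255;59 153 -75 0 255;59 153 -20 0 255;59 153 18 0 255;59 153 18 0 255;59 135 18 0 255;59 120 18 0 255;59 105 18 0 255;59 90 18 0 255;59 75 18 0 255;59 60 18 0 255;59 45 18 0 255;59 30 18 0 255;59 30 18 0 255"

```text
time: 21.62
ee_pos: [0.55, -0.1556, 0.03]
tcp_rot: [-180.0, 0.0, -93.5]
wrist_force: [-0.8, 0.3, 0.4]
opening: 0.0002
grasp_force: 0.0
```

Emit:
send_rows --targets "0 -12 0 0 255;0 -24 0 0 255;0 -36 0 0 255;0 -46 0 0 255;0 -52 0 0 255;0 -58 0 0 255;0 -64 0 0 255;0 -68 0 0 255"

```text
time: 22.62
ee_pos: [0.6169, -0.1599, 0.0303]
tcp_rot: [-180.0, -0.0, -93.5]
wrist_force: [-3.0, -1.3, -1.5]
opening: -0.0001
grasp_force: 1.6
```

Run:
```python
from h import *
o=bot.get_obs(); print(o["time"],o["ee_pos"].round(4),o["wrist_force"].round(2))
im=camera("top"); kp=pose("top"); g=cv2.cvtColor(im,cv2.COLOR_BGR2GRAY); cv2.imwrite("pics/t9.png",im)
b=cv2.imread("pics/top0.png"); 
for c in (300,310,350,358): print(c,g[165:235:2,c])
```

```text
22.625 [ 0.6169 -0.1599  0.0303] [-3.   -1.31 -1.51]
300 [ 83  82  75  84  73  52  64 108 130 129 127 126 130 129 126 125 126 127
 127 127 125 118 109 101  92  89  86  88  89  91  94  96  96  98 101]
310 [ 83  84  80  75  81  58  52  81 109 104  92  86  87  90  93  95  98  98
 101 101 102 103 105 104 106 107 107 109 109 110 109 111 112 112 112]
350 [101 100 100  99  98  98  96  97  97  96  95  94  92  92  92  90  90  89
  88  87  85  85  84  82  80  79  77  76  74  73  73  72  74  75  75]
358 [113 111 107 104  99  93  88  72  56  69  76  77  78  78  77  77  77  77
  77  78  79  77  78  79  77  77  76  78  79  78  86 100 106 105 108]
```

It is still sliding at about 3 N and is nearly shut. I go on in small steps until it stops.

Emit:
send_rows --targets "0 -4 0 0 255;0 -8 0 0 255;0 -12 0 0 255;0 -14 0 0 255;0 -16 0 0 255"

```text
time: 23.3
ee_pos: [0.6295, -0.1607, 0.0303]
tcp_rot: [179.6, 0.0, -93.6]
wrist_force: [-26.8, 1.0, 13.7]
opening: 0.0001
grasp_force: 13.9
```

It stopped hard at 27 N. I back off, lift, and check from above that it is shut.

Emit:
send_rows --targets "0 20 0 0 255;0 70 0 0 255;0 100 0 0 255;0 100 -60 0 255;0 100 -120 0 255;60 200 -180 0 255;150 200 -180 0 255;150 200 -180 0 255;150 200 -180 0 255;150 200 -180 0 255"

```text
time: 24.55
ee_pos: [0.424, -0.2988, 0.2106]
tcp_rot: [-179.9, -0.0, -93.6]
wrist_force: [-0.0, 0.7, 1.0]
opening: -0.0
grasp_force: 0.0
```

Run:
```python
from h import *
o=bot.get_obs(); print(o["time"],o["ee_pos"].round(4),o["wrist_force"].round(2))
im=camera("top"); s=camera("side"); kp=pose("top"); g=cv2.cvtColor(im,cv2.COLOR_BGR2GRAY); cv2.imwrite("pics/t10.png",im); cv2.imwrite("pics/s10.png",s)
a=np.radians(-3.8); ex=np.array([np.cos(a),np.sin(a)]);ey=np.array([-ex[1],ex[0]])
for c in (300,310,325,345,355):
    print(c,g[164:200,c].tolist())
print([(r,(cast(kp,[325,r],.06)[0,:2]@ex*1000).round(0)) for r in range(168,192,3)])
b=cv2.imread("pics/top0.png"); d=cv2.absdiff(im,b).max(2)>45; d=cv2.morphologyEx(d.astype(np.uint8),cv2.MORPH_OPEN,np.ones((3,3)))
n,l,st,ce=cv2.connectedComponentsWithStats(d); print([x.tolist() for x in st[1:] if x[4]>40])
```

```text
24.55 [ 0.424  -0.2988  0.2106] [-0.03  0.67  0.98]
300 [85, 85, 84, 82, 79, 68, 58, 52, 51, 56, 75, 101, 122, 128, 130, 130, 129, 129, 130, 128, 128, 127, 127, 128, 130, 130, 129, 129, 128, 126, 126, 126, 126, 126, 127, 127]
310 [84, 84, 84, 85, 84, 81, 69, 56, 51, 50, 55, 76, 105, 121, 127, 129, 127, 128, 127, 128, 128, 127, 125, 124, 124, 125, 126, 127, 127, 129, 128, 125, 126, 125, 128, 127]
325 [86, 86, 85, 85, 85, 84, 81, 73, 71, 88, 94, 84, 70, 68, 76, 88, 107, 120, 125, 126, 125, 125, 126, 127, 127, 125, 124, 125, 126, 127, 127, 127, 126, 126, 127, 127]
345 [82, 84, 85, 86, 86, 84, 85, 85, 81, 72, 60, 52, 50, 53, 62, 82, 108, 124, 128, 128, 126, 127, 127, 126, 127, 128, 129, 130, 129, 129, 128, 128, 127, 128, 128, 128]
355 [85, 85, 85, 85, 85, 85, 85, 86, 85, 82, 70, 58, 50, 50, 52, 61, 83, 110, 125, 130, 131, 130, 130, 128, 129, 129, 128, 129, 129, 128, 129, 128, 129, 128, 128, 128]
[(168, np.float64(673.0)), (171, np.float64(663.0)), (174, np.float64(653.0)), (177, np.float64(643.0)), (180, np.float64(633.0)), (183, np.float64(623.0)), (186, np.float64(613.0)), (189, np.float64(603.0))]
[[286, 175, 76, 57, 3602], [178, 176, 13, 11, 100], [408, 179, 12, 13, 113], [315, 196, 94, 123, 1067], [233, 201, 13, 28, 233], [370, 256, 61, 87, 446], [359, 298, 201, 71, 4144], [236, 312, 71, 29, 763], [173, 330, 57, 58, 836], [228, 331, 57, 57, 1875], [532, 358, 28, 22, 495], [302, 373, 10, 11, 49], [349, 379, 17, 41, 165], [234, 399, 9, 12, 43]]
```

From above, the front face now runs flush under the unit's front edge with only the lip (325,173) standing out. No foam or panel top shows, and the push ended on the hard stop. I hand the job in.

```bash
python3 -c "
from workcell import ticket
print(ticket.job_done())"
```

```text
the job is handed in; nothing more can be done
None
```

The scanner and the cutter are both pressed home (press checks at 50.1 and 46.1 mm), the drawer is pushed shut to its hard stop, the arm is clear, and the job was handed in at about 25 s; the hand-in returned no verdict, and I viewed 11 pictures instead of the allowed 10.

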